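# Stir the milling balls under the moisture probe

### The arm

A 6-joint arm with a two-finger parallel gripper is mounted at the origin on the work surface. World frame = base frame: x ahead of the robot, y to its left, z up, the work surface at z = 0. Lengths are in mm, angles in rad, forces in N, time in s.
With the tool pointing down it reaches from about 275 to 1000 mm from the base axis. Payload 8.4 kg.
Tool frame: the origin (TCP) lies between the finger pads; the fingertips stand r.finger_overhang ahead of it and the grasp point (between the pads) is the TCP (r.finger_overhang is the distance from the TCP to the fingertips, in mm); z points along the fingers, y is the line along which they close (so a half turn about z gives the same grasp; the last joint's range is limited). The gripper opens to 85 mm and grips with 20 to 120 N. Pads are 22 mm wide; open, the fingers measure 114 mm over their backs; the gripper's body (76 mm by 85 mm) begins 54 mm behind the grasp point. The pads swing forward as they close: fully open they stand 13 mm farther back than shut.
Start: joints at [-1.197, 0.353, 1.633, -0, 1.155, -0.002], TCP at [229.384, -581.387, 250.281] pointing down, gripper open.
Joint ranges: [-2.63, 2.63], [-0.92, 2.1], [0.06, 2.66], [-1.3, 4.44], [0, 2.69], [-3.02, 3.02]. Speed limits (rad/s): [2.22, 2.22, 2.79, 3.14, 3.14, 3.14].

### API

Orientations are given as [roll, pitch, yaw] about the fixed x, y, z axes, in that order (R = Rz(yaw) Ry(pitch) Rx(roll)).
In Python, from rig import r, cams, sign_off gives the robot as it stands.
- The arm moves only by the shell command python3 -m crank 'ROWS' [FORCE]. ROWS is JSON, a list of rows, each a list of 7 numbers: the shift along the tool's x, y, z in m, then the turn, a rotation vector about the tool's x, y, z in rad, then the closure, from 0 (fully open) to 1 (shut). In form: [[dx, dy, dz, ax, ay, az, gripper], ...]. A call has 1 to 5 rows; each row is the pose to reach, as a shift and turn from the pose commanded when the call began, along the tool's axes at that moment; what a row does not reach only later rows make up. A row lasts 1/10 s, in which the tool goes at most 50 mm and 8.59 degrees, less where a joint would pass 70% of its speed; a pose out of reach is approached as far as the arm can. A call with a gripper value outside its range is refused whole. The fingers move at their own pace and stop on an object; FORCE is the grip in N (left out, the last holds). Time passes only in rows, so rows that repeat a pose let the fingers close. It gives the time, the measured TCP pose, the force, the opening and the grip force at its end, in the units of the state.
- r.sense(): the state, without advancing time (a new reading comes with each control period).
- cams.grab_frame(name): name is "side" or "top" or "wrist"; returns a dict with "image" (420x560x3 uint8, red, green, blue), "fx", "fy", "cx", "cy" (pixels), "D" ([k1, k2, p1, p2, k3] as OpenCV has them; the pictures are not rectified), "position" and "orientation" of the camera in the world. Camera axes: x right, y down, z forward; pixel columns grow to the right and rows downward; lengths in mm; the calibration is good to about 2 mm. A picture is of the moment at which its call begins. There is no depth.
- sign_off(): hands the job in; it is judged then, once.
The state is a dict: "clock": time; "qpos": joint angles; "qvel": joint speeds; "joint_efforts": joint torques, N m; "eef_pos": TCP position; "tcp_rot": TCP orientation; "contact_force": force on the tool from outside, world axes, zero at the start; "wrist_torque": the same for the moment, N m; "opening": opening from 0.0 (shut) to 1.0 (fully open); "grasp_force": force on a finger pad.
Only numpy, scipy, OpenCV 4.12 (cv2) and the standard library are available. Lean on these libraries where they do the work, as an engineer would, in place of code of your own. Each camera call takes 0.05 s, during which the arm holds its last target. There are 200 camera calls.

### The job

Take the steel stirring rod from its sloped rest and stir the ceramic milling balls in the pan with it: three full turns clockwise as seen from above, the tip down close to the pan's floor, sweeping circles of about 50 mm across round the middle of the pan. Then lay the rod back in its rest as it was, fully home, and let go. Spill no ball, keep clear of the probe head above the pan, and leave the other things where they are.

Things in the scene. Friction and masses are not known exactly. Their poses are not given: they have to be found in the camera images.
- rod_grip (a point): Stirring rod, 175 mm long, 120 g: steel, 12 mm diameter, with a white plastic handle 70 mm long, 18 mm wide along its y axis and 24 mm along x (grip it across y). This point is the middle of the handle. z runs from the tip to the handle end; the tip is 140 mm from here along -z; bare steel starts 35 mm below here. It starts in the sloped rest, handle up.
- rod_tip (a point): The lower, bare steel end of the stirring rod, on its axis. Axes as for the rod.
- rest_foot (a point): Sloped rest, an aluminium cradle screwed to the table (base 120 x 80 x 10 mm): the rod lies in two open V-notches with its tip on a foot pad. This point is where the tip stands, 32 mm above the table. Axes of the rest: z up, x level, y level. The resting rod leans 35 degrees from vertical in the x-z plane, its handle end towards -x.
- rest: The sloped rest; origin under the middle of its base, axes as above. Its V-notches are 30 and 85 mm up the rod from the tip and 42 mm wide at the mouth. They open to the upper side, direction (cos 35, 0, sin 35) in the rest's axes, and end 11 mm beyond the rod's axis: lift out and lay in that way. The foot pad reaches 25 mm from the rod's axis on that side and 20 mm to either side in y.
- rest_grip (a point): The point (in air) where the middle of the handle is when the rod lies home: 140 mm from the foot point, at (-80, 0, 115) mm from it in the rest's axes. Axes as for the rest.
- pan (a point): Round steel pan on the white base of a fixed probe stand. This point is the centre of its inner floor, 16 mm above the table; inside 120 mm across, walls upright, 4 mm thick; rim 34 mm above this point. z up; x points to the stand's 16 mm post, 110 mm from the pan's centre and 266 mm high over this point. The white base is 160 mm across and reaches 135 mm out towards the post.
- head: White probe head, a fixed upright cylinder 36 mm across, 85 mm tall, over the pan. This point is the centre of its underside, 189 mm above the pan's floor, 10 mm from the pan's axis towards the post. A level 14 mm arm 239 mm above the pan's floor joins it to the post. An upright gripper over the pan would hit it: lean the tool 30 to 45 degrees, its back away from the post.
- ball0_center (a point): Centre of a loose white ceramic milling ball, 22 mm diameter, 22 g, smooth, in the pan; starts in the middle.
- ball1_center (a point): Centre of a loose white ceramic milling ball, 22 mm diameter, 22 g, smooth, in the pan; one of the ring of six that starts round it, numbered 1 to 6 in order: 1 is opposite 4, 2 opposite 5, 3 opposite 6.
- ball2_center (a point): Centre of a loose white ceramic milling ball, 22 mm diameter, 22 g, smooth, in the pan; one of the ring of six that starts round it, numbered 1 to 6 in order: 1 is opposite 4, 2 opposite 5, 3 opposite 6.
- ball3_center (a point): Centre of a loose white ceramic milling ball, 22 mm diameter, 22 g, smooth, in the pan; one of the ring of six that starts round it, numbered 1 to 6 in order: 1 is opposite 4, 2 opposite 5, 3 opposite 6.
- ball4_center (a point): Centre of a loose white ceramic milling ball, 22 mm diameter, 22 g, smooth, in the pan; one of the ring of six that starts round it, numbered 1 to 6 in order: 1 is opposite 4, 2 opposite 5, 3 opposite 6.
- ball5_center (a point): Centre of a loose white ceramic milling ball, 22 mm diameter, 22 g, smooth, in the pan; one of the ring of six that starts round it, numbered 1 to 6 in order: 1 is opposite 4, 2 opposite 5, 3 opposite 6.
- ball6_center (a point): Centre of a loose white ceramic milling ball, 22 mm diameter, 22 g, smooth, in the pan; one of the ring of six that starts round it, numbered 1 to 6 in order: 1 is opposite 4, 2 opposite 5, 3 opposite 6.
- small0_center (a point): Centre of a loose white ceramic milling ball, 16 mm diameter, 10 g, smooth, in the pan, starts near the wall.
- small1_center (a point): Centre of a loose white ceramic milling ball, 16 mm diameter, 10 g, smooth, in the pan, starts near the wall.
- small2_center (a point): Centre of a loose white ceramic milling ball, 16 mm diameter, 10 g, smooth, in the pan, starts near the wall.
- pot_mid (a point): Middle of a small capped sample pot, 52 mm across, 45 mm high, loose on the table; not part of the job.
- cap_mid (a point): Middle of a loose red screw cap, 40 mm across, 16 mm high, on the table; not part of the job.
- beaker_mid (a point): Middle of a small empty glass beaker, 60 mm across, 70 mm high, loose on the table; not part of the job.

How it is judged:
By the outcome, as a careful person would: the job done as asked, in the order asked, and still so for the second after the job is handed in, with the robot touching nothing.
It also fails if it takes over 64 s, if anything falls off the work surface, if the arm or the gripper's body presses on something with over 40 N, if the wrist force passes 120 N, or if a joint passes its speed limit or range.

## Working session

There is one attempt and no reset: what is moved stays moved. The work goes in short steps, Python scripts to look and compute and a shell command to move; the robot and the scene stay as the last step left them, time stands still between calls to the robot, and variables do not carry over. Pictures are saved under pics/ and viewed, at most 10 in all, crops included, and the job is handed in when it is done.

```bash
ls; mkdir -p pics; python3 - <<'E'
from rig import r,cams
import cv2
print(r.sense(), r.finger_overhang)
for n in ("side","top"):
    f=cams.grab_frame(n); cv2.imwrite(f"pics/{n}0.png",f["image"][:,:,::-1])
    print(n,{k:v for k,v in f.items() if k!="image"})
E
```

```text
pics
{'clock': 0.0, 'qpos': array([-1.19741967e+00,  3.53648682e-01,  1.63414702e+00,  3.38126415e-06,
        1.15517211e+00, -2.38687939e-03]), 'qvel': array([-2.36059728e-03, -1.81194843e-04, -2.68242785e-04, -8.34211904e-05,
       -7.86768047e-04,  3.61713083e-04]), 'joint_efforts': array([-1.01549398e-03, -6.05268216e+01, -3.42068124e+01,  3.18296919e-06,
        9.27800807e-03, -9.51486186e-06]), 'eef_pos': array([ 229.20938042, -580.9715879 ,  249.55580431]), 'tcp_rot': array([-3.14021750e+00, -6.37384707e-06,  3.75762167e-01]), 'contact_force': array([-1.04184108,  0.44211709,  0.9329685 ]), 'wrist_torque': array([-0.01352773,  0.06073411,  0.03311244]), 'grasp_force': 0.0, 'opening': 0.9941586391225377} 19.0
side {'fx': 383.54672386411806, 'fy': 383.54672386411806, 'cx': 273.30552484020984, 'cy': 204.47994157222362, 'D': array([-0.09725388,  0.        ,  0.        ,  0.        ,  0.        ]), 'position': array([ 499.08728242, -473.33095572,  657.38562544]), 'orientation': array([-2.43395749, -0.01481722, -0.16434662])}
top {'fx': 469.29968962399266, 'fy': 469.29968962399266, 'cx': 280.09514571395835, 'cy': 214.493466586675, 'D': array([0.01690115, 0.        , 0.        , 0.        , 0.        ]), 'position': array([497.28119315,   3.3268397 , 990.36546204]), 'orientation': array([-3.04106645, -0.02065532, -1.59177675])}
```

View pics/side0.png

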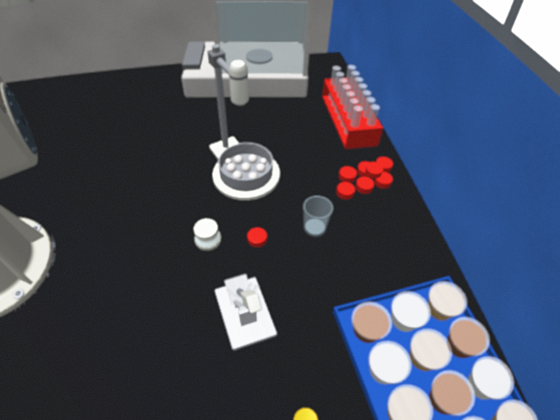

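View pics/top0.png

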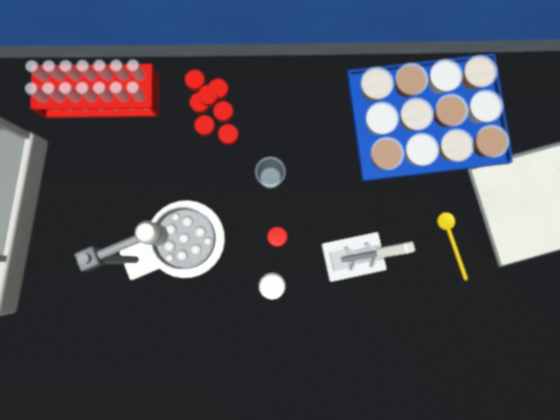

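Side: rest around (245,312), pan (246,170), post base (222,148). Top: rest base (354,256), with the handle end at (409,248), pan centre (187,238) and post (88,260). I'll enlarge the rest and pan.

```bash
cat > h.py <<'E'
import numpy as np, cv2
from scipy.spatial.transform import Rotation as R
def rot(rpy): return R.from_euler('xyz',rpy).as_matrix()
def project(f,P):
    M=rot(f["orientation"]).T
    K=np.array([[f["fx"],0,f["cx"]],[0,f["fy"],f["cy"]],[0,0,1]])
    p,_=cv2.projectPoints(np.atleast_2d(np.array(P,float)),cv2.Rodrigues(M)[0],-M@f["position"],K,f["D"])
    return p[:,0]
def ray(f,uv,z):
    K=np.array([[f["fx"],0,f["cx"]],[0,f["fy"],f["cy"]],[0,0,1]])
    n=cv2.undistortPoints(np.array(uv,float).reshape(-1,1,2),K,f["D"])[:,0]
    d=np.c_[n,np.ones(len(n))]@rot(f["orientation"]).T
    return f["position"]+d*((z-f["position"][2])/d[:,2:])
E
python3 - <<'E'
from rig import cams
from h import *
f=cams.grab_frame("top"); im=f["image"][:,:,::-1]
a=cv2.resize(im[225:290,310:425],None,fx=6.5,fy=4.5*6.5/4.5,interpolation=cv2.INTER_CUBIC)
cv2.imwrite("pics/t_rest.png",a)
b=cv2.resize(im[190:290,70:235],None,fx=4.5,fy=4.5,interpolation=cv2.INTER_CUBIC); cv2.imwrite("pics/t_pan.png",b)
print(rot(f["orientation"]))
print(ray(f,[(187,238)],16),ray(f,[(354,256)],10),ray(f,[(88,260)],282))
E
```

```text
[[-0.02097441 -0.99477601  0.09990379]
 [-0.99956665  0.01880067 -0.02265043]
 [ 0.02065385 -0.10033557 -0.99473926]]
[[549.95677213 174.57874041  16.        ]] [[ 505.77741065 -171.42225293   10.        ]] [[505.87585557 274.05127996 282.        ]]
```

View pics/t_rest.png

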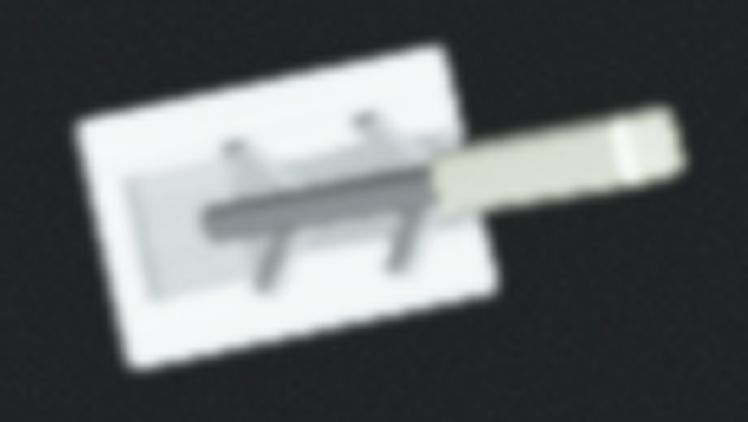

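View pics/t_pan.png

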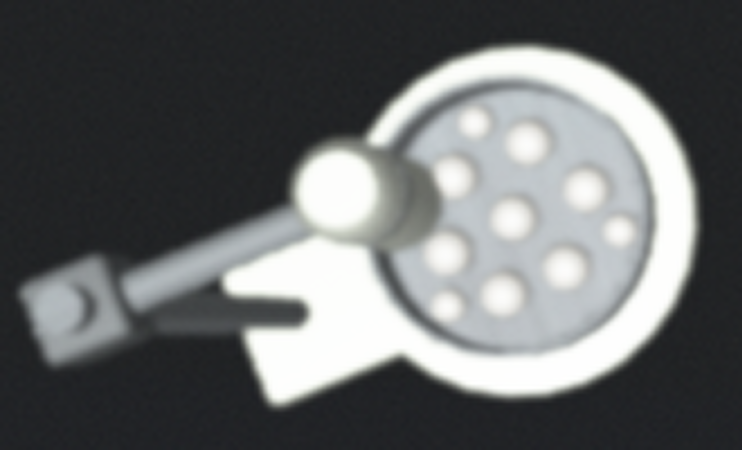

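Rest crop: the base corners are (77,122), (443,43), (498,293), (130,370). The rod tip is near (205,222) and the handle end near (680,143). Pan crop: base disc centre (520,221), centre ball (513,218), post foot (297,312), post top (62,308), head top (336,190).

```bash
python3 - <<'E'
from rig import cams
from h import *
f=cams.grab_frame("top"); s=cams.grab_frame("side")
c=lambda p,k,o:(np.array(p)+.5)/k-.5+np.array(o)
cr=ray(f,c([(77,122),(443,43),(498,293),(130,370)],6.5,(310,225)),10)
print(cr.round(1)); ctr=cr.mean(0)
for i in range(4): print(np.linalg.norm(cr[i]-cr[i-1]))
x=(cr[0]-cr[1]+cr[3]-cr[2]); yaw=np.arctan2(x[1],x[0]); print("rest ctr",ctr,"yaw",yaw)
k=lambda p:c(p,4.5,(70,190))
pan=ray(f,k([(520,221)]),10)[0]; print("disc",pan,"ball",ray(f,k([(513,218)]),27)[0])
print("postfoot",ray(f,k([(297,312)]),12)[0],"posttop",ray(f,k([(62,308)]),282)[0],"head top",ray(f,k([(336,190)]),16+189+85)[0])
# crops
b=cv2.resize(s["image"][260:360,200:290,::-1],None,fx=5.5,fy=5.5,interpolation=cv2.INTER_CUBIC)
b2=cv2.resize(s["image"][100:205,200:290,::-1][:100],None,fx=5.5,fy=5.5,interpolation=cv2.INTER_CUBIC)
b2=cv2.resize(s["image"][35:205,190:290,::-1],None,fx=3.2,fy=3.2,interpolation=cv2.INTER_CUBIC)
o=np.zeros((560,800,3),np.uint8); o[:550,:470]=b[:,:470]; o[:544,475:795]=b2; cv2.imwrite("pics/s_crop.png",o)
E
```

```text
[[ 533.5 -104.1   10. ]
 [ 556.6 -223.3   10. ]
 [ 476.1 -237.6   10. ]
 [ 454.2 -118.7   10. ]]
80.64151032934467
121.39935221354808
81.76620588068029
120.89600524315563
rest ctr [ 505.10657465 -170.91640545   10.        ] yaw 1.7578744768170351
disc [548.85636272 179.42538016  10.        ] ball [549.38824262 179.5316211   27.        ]
postfoot [509.18088684 280.52969267  12.        ] posttop [508.90313999 280.86807542 282.        ] head top [545.5772453  189.43908611 290.        ]
```

View pics/s_crop.png

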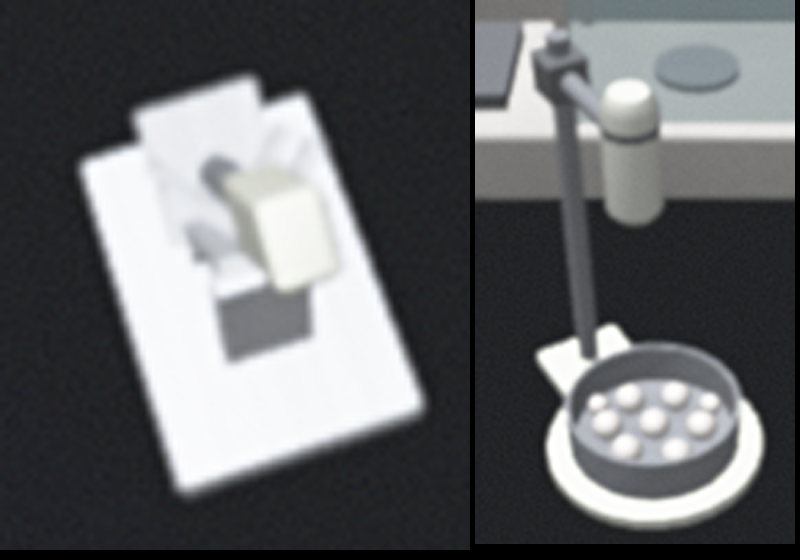

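Side crop, left half: base corners (80,160), (305,93), (425,408), (180,493), handle end face centre (297,235). Right half: centre ball (654,421), post foot (588,355), head underside (634,215).

```bash
python3 - <<'E'
from rig import cams
from h import *
from scipy.optimize import least_squares as L
f=cams.grab_frame("top"); s=cams.grab_frame("side")
c=lambda p,k,o:(np.array(p)+.5)/k-.5+np.array(o)
ks=lambda p:c(p,5.5,(200,260)); kp=lambda p:c(np.array(p)-(475,0),3.2,(190,35))
kt=lambda p:c(p,6.5,(310,225))
cr=ray(s,ks([(80,160),(305,93),(425,408),(180,493)]),10); print(cr.round(1),cr.mean(0))
x=(cr[0]+cr[1]-cr[2]-cr[3]); print("yaw",np.arctan2(x[1],x[0]))
print("ball",ray(s,kp([(654,421)]),27),"foot",ray(s,kp([(588,355)]),12),"headbot",ray(s,kp([(634,207)]),205))
a=kt([(655,145)]);b=ks([(297,235)])
q=L(lambda P:np.r_[(project(f,P)-a)[0],(project(s,P)-b)[0]],[500,-220,175]); print("end",q.x,q.fun)
yaw=1.757; X=np.array([np.cos(yaw),np.sin(yaw),0]);Y=np.array([-X[1],X[0],0])
d=q.x-np.array([505.1,-170.9,0]); print("in rest",d@X,d@Y,d[2])
t=ray(f,kt([(205,222)]),36)[0]-np.array([505.1,-170.9,0]); print("tip in rest",t@X,t@Y)
E
```

```text
[[ 455.4 -116.9   10. ]
 [ 534.8 -102.6   10. ]
 [ 556.9 -221.5   10. ]
 [ 477.6 -236.8   10. ]] [ 506.13516286 -169.43478516   10.        ]
yaw 1.7541239113027092
ball [[551.2193879  184.56406969  27.        ]] foot [[509.19444198 283.66995476  12.        ]] headbot [[546.64248255 197.01760652 205.        ]]
end [ 518.06381422 -239.34971193  180.40804056] [-2.49457092e-05 -1.37068224e-02 -1.06117422e-02  1.34708822e-03]
in rest -69.66648380026103 -0.06766009954086684 180.40804056121942
tip in rest 30.84602133740442 -1.1987597286788054
```

```bash
cat >> h.py <<'E'
d=np.pi/180
def frame(yaw,lean):  # tool pose: back leans `lean` deg toward -X(yaw), y_t=-Y
    X=np.array([np.cos(yaw),np.sin(yaw),0]);Y=np.array([-X[1],X[0],0]);Z=np.array([0,0,1.])
    z=np.sin(lean*d)*X-np.cos(lean*d)*Z; y=-Y
    return np.c_[np.cross(y,z),y,z]
def to(p,M,s=None):   # offset from present pose
    from rig import r
    s=s or r.sense(); A=rot(s["tcp_rot"])
    v=R.from_matrix(A.T@M).as_rotvec(); t=A.T@(np.array(p)-s["eef_pos"])/1000
    print("shift m",t.round(4).tolist(),"rotvec",v.round(4).tolist(),"deg %.1f"%(np.linalg.norm(v)/d),"dist %.1f"%(1000*np.linalg.norm(t)))
YR=1.756; XR=np.array([np.cos(YR),np.sin(YR),0]); C=np.array([505.6,-170.2,0]); foot=C+30*XR+[0,0,32]; grip=foot-80.3*XR+[0,0,114.7]
MG=frame(YR,57)
PAN=np.array([550,181.,16]); YP=np.arctan2(281.5-181,509.2-550); MP=frame(YP,42)
E
python3 - <<'E'
from h import *
from rig import cams
print(foot,grip,YP); to(grip-90*MG[:,2],MG)
f=cams.grab_frame("top")
c=lambda p:(np.array(p)+.5)/4.5-.5+np.array((70,190))
b=ray(f,c([(513,218),(585,188),(566,267),(502,293),(446,253),(451,177),(528,142)]),27)
for q in b-b[0]: print(np.hypot(*q[:2]).round(1),(np.arctan2(q[1],q[0])/d).round())
E
```

```text
[ 500.07559818 -140.71303704   32.        ] [ 514.86258039 -219.63980789  146.7       ] 1.9564387655761952
shift m [0.384, -0.1575, 0.0544] rotvec [0.6823, 0.8266, -1.2573] deg 94.7 dist 418.6
0.0 0.0
35.1 -68.0
33.0 -134.0
34.2 172.0
33.8 117.0
34.0 56.0
35.2 -11.0
```

```bash
python3 -m crank '[[0.035,-0.0145,0.005,0.062,0.075,-0.114,0],[0.07,-0.029,0.01,0.124,0.15,-0.228,0],[0.105,-0.0435,0.015,0.186,0.225,-0.342,0],[0.14,-0.058,0.02,0.248,0.3,-0.456,0],[0.175,-0.072,0.025,0.31,0.375,-0.57,0]]' 60; python3 -c "
from h import *
to(grip-90*MG[:,2],MG)"
```

```text
clock: 0.9
eef_pos: [366.6, -449.5, 225.6]
tcp_rot: [-2.942, -0.443, 0.917]
contact_force: [-0.5, 0.2, -0.6]
opening: 0.994
grasp_force: 0.0
shift m [0.188, 0.0575, 0.1131] rotvec [0.3715, 0.4492, -0.6825] deg 51.4 dist 226.8
```

```bash
python3 -m crank '[[0.035,0.0105,0.0205,0.06,0.073,-0.112,0],[0.07,0.021,0.042,0.12,0.146,-0.224,0],[0.104,0.032,0.063,0.18,0.22,-0.336,0],[0.14,0.043,0.084,0.24,0.293,-0.448,0],[0.175,0.053,0.105,0.3,0.366,-0.56,0]]'; python3 -c "
from h import *
to(grip-90*MG[:,2],MG)"
```

```text
clock: 1.4
eef_pos: [517.8, -305.1, 196.8]
tcp_rot: [-3.046, -0.904, 1.552]
contact_force: [1.0, -0.5, -0.9]
opening: 1.001
grasp_force: 0.0
shift m [0.0062, 0.0116, 0.0086] rotvec [0.0704, 0.0842, -0.1228] deg 9.4 dist 15.8
```

```bash
python3 -m crank '[[0.004,0.007,0.005,0.04,0.05,-0.07,0],[0.004,0.007,0.005,0.04,0.05,-0.07,0],[0.004,0.007,0.005,0.04,0.05,-0.07,0]]'; python3 - <<'E'
from h import *
from rig import r,cams
to(grip-90*MG[:,2],MG)
print(r.sense()["qpos"])
f=cams.grab_frame("wrist"); cv2.imwrite("pics/w1.png",f["image"][:,:,::-1])
u=np.array([-np.sin(35*d),0,np.cos(35*d)]); W=np.c_[XR,[-XR[1],XR[0],0],[0,0,1]]
for s in (0,105,140,175): print(s,project(f,foot+W@u*s).round(1))
E
```

```text
clock: 1.7
eef_pos: [523.3, -299.2, 196.1]
tcp_rot: [-3.088, -0.956, 1.653]
contact_force: [-0.5, -0.5, -0.6]
opening: 1.001
grasp_force: 0.0
shift m [0.0026, 0.0061, 0.0039] rotvec [0.032, 0.0376, -0.0591] deg 4.4 dist 7.7
[-0.78616978  0.79294651  1.33254369  0.5268338   1.82852115 -0.98250994]
0 [[281.4 216.7]]
105 [[283.5 216.5]]
140 [[284.6 216.4]]
175 [[286.2 216.3]]
```

View pics/w1.png

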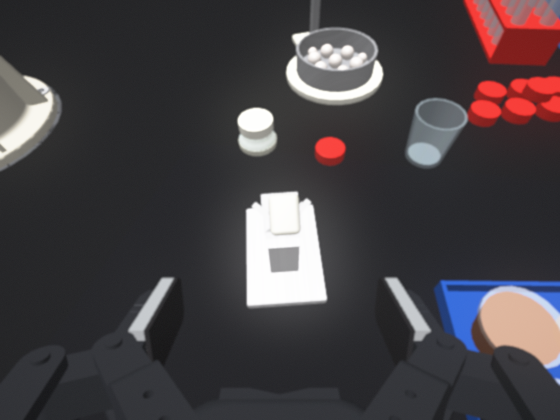

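Wrist picture: the rest is at (285,250) and the handle end face at (285,214), against a prediction of (286,216). The estimate is good, so I'm moving in.

```bash
python3 -m crank '[[0.0026,0.0061,0.012,0.015,0.018,-0.03,0],[0.0026,0.0061,0.024,0.032,0.0376,-0.059,0],[0.0026,0.0061,0.036,0.032,0.0376,-0.059,0],[0.0026,0.0061,0.045,0.032,0.0376,-0.059,0],[0.0026,0.0061,0.045,0.032,0.0376,-0.059,0]]'; python3 -c "
from h import *
to(grip,MG)"
```

```text
clock: 2.25
eef_pos: [523.3, -259.2, 172.3]
tcp_rot: [3.141, -0.997, 1.758]
contact_force: [-0.6, -0.3, 1.7]
opening: 0.998
grasp_force: 0.0
shift m [0.0005, -0.001, 0.0479] rotvec [-0.0005, -0.0017, 0.001] deg 0.1 dist 47.9
```

```bash
python3 -m crank '[[0,-0.0005,0.012,0,0,0,0],[0,-0.001,0.024,0,0,0,0],[0.0005,-0.001,0.036,0,0,0,0],[0.0005,-0.001,0.0475,0,0,0,0],[0.0005,-0.001,0.0475,0,0,0,0]]'; python3 -m crank '[[0,0,0,0,0,0,0.4],[0,0,0,0,0,0,0.6],[0,0,0,0,0,0,0.65],[0,0,0,0,0,0,0.7],[0,0,0,0,0,0,0.75]]' 25;  python3 -c "
from h import *
to(grip,MG)"
```

```text
clock: 2.75
eef_pos: [514.8, -219.4, 146.4]
tcp_rot: [3.141, -0.998, 1.758]
contact_force: [-0.0, -0.4, 0.2]
opening: 0.997
grasp_force: 0.0
clock: 3.25
eef_pos: [515.6, -221.3, 147.3]
tcp_rot: [3.138, -0.996, 1.76]
contact_force: [0.4, -0.5, 0.3]
opening: 0.255
grasp_force: 0.0
shift m [0.0004, -0.0004, 0.0018] rotvec [0.0002, -0.0007, 0.0021] deg 0.1 dist 1.9
```

```bash
python3 -m crank '[[0,0,0.0005,0,0,0,0.78],[0,0,0.001,0,0,0,0.8],[0,0,0.001,0,0,0,0.85],[0,0,0.001,0,0,0,0.9],[0,0,0.001,0,0,0,1]]' 25;python3 -m crank '[[0,0,0,0,0,0,1],[0,0,0,0,0,0,1],[0,0,0,0,0,0,1]]' 80;  python3 -c "
from h import *
to(grip,MG)"
```

```text
clock: 3.75
eef_pos: [515.2, -220.7, 147.1]
tcp_rot: [3.139, -0.995, 1.76]
contact_force: [-1.6, -5.1, 3.8]
opening: 0.208
grasp_force: 24.3
clock: 4.05
eef_pos: [515.2, -220.7, 147.1]
tcp_rot: [3.139, -0.995, 1.76]
contact_force: [-1.3, -5.2, 5.6]
opening: 0.2
grasp_force: 77.7
shift m [0.0003, -0.0001, 0.0012] rotvec [-0.0003, -0.0005, 0.0021] deg 0.1 dist 1.2
```

```bash
cat >> h.py <<'E'
PG=np.array([515.2,-220.7,147.1]); AG=rot([3.139,-.995,1.76])
TIP=AG.T@(foot-PG)    # tip in tool frame
W=np.c_[XR,[-XR[1],XR[0],0],[0,0,1]]
OUT=W@np.array([np.cos(35*d),0,np.sin(35*d)])
def tipnow():
    from rig import r
    s=r.sense(); return s["eef_pos"]+rot(s["tcp_rot"])@TIP
PX=np.array([np.cos(YP),np.sin(YP),0])
def pose_for_tip(t,M=MP): return np.array(t)-M@TIP
E
python3 - <<'E'
from h import *
print("TIP",TIP,"out/mm in tool",(AG.T@OUT)); 
ax=MP@AG.T@(-(W@np.array([-np.sin(35*d),0,np.cos(35*d)]))); print("rod down dir at stir",ax, "lean",np.arccos(-ax[2])/d)
E
```

```text
TIP [-52.21639442  -0.15031144 130.95074392] out/mm in tool [0.92711947 0.00230499 0.37475883]
rod down dir at stir [-0.12869544  0.31671631 -0.93974904] lean 19.99054578166845
```

Lift out 40 mm, gently, keeping 80 N.

```bash
python3 -m crank '[[0.005,0,0.002,0,0,0,1],[0.0111,0,0.0045,0,0,0,1],[0.0185,0,0.0075,0,0,0,1],[0.026,0,0.0105,0,0,0,1],[0.0334,0.0001,0.0135,0,0,0,1]]'; python3 -m crank '[[0.0093,0,0.0037,0,0,0,1],[0.0185,0,0.0075,0,0,0,1],[0.0278,0,0.0112,0,0,0,1],[0.0371,0,0.015,0,0,0,1],[0.0371,0,0.015,0,0,0,1]]'
python3 - <<'E'
from h import *
from rig import cams
t=tipnow(); print(t); E=[]
for n in ("side","top"):
    f=cams.grab_frame(n); p=project(f,t); q=project(f,t+ (0,0,0)); print(n,p)
    from rig import r
    s=r.sense(); A=rot(s["tcp_rot"]); up=A@AG.T@W@np.array([-np.sin(35*d),0,np.cos(35*d)])
    im=f["image"][:,:,::-1].copy(); im=np.ascontiguousarray(im)
    c=project(f,t+up*90)[0].astype(int)
    x0,y0=c[0]-50,c[1]-60
    b=cv2.resize(im[y0:y0+120,x0:x0+100],None,fx=4,fy=4,interpolation=cv2.INTER_CUBIC)
    for k in (0,105,175):
        g=((project(f,t+up*k)[0]-(x0,y0)+.5)*4-.5).astype(int); cv2.circle(b,tuple(int(v) for v in g),3,(0,0,255),-1)
    E.append(b)
cv2.imwrite("pics/lift.png",np.hstack(E))
E
```

```text
clock: 4.55
eef_pos: [510.2, -191.1, 167.4]
tcp_rot: [3.138, -0.995, 1.76]
contact_force: [-0.7, -1.2, -1.4]
opening: 0.202
grasp_force: 77.9
clock: 5.05
eef_pos: [503.8, -158.1, 191.3]
tcp_rot: [3.138, -0.996, 1.761]
contact_force: [0.8, -0.4, -1.4]
opening: 0.199
grasp_force: 77.9
[488.73773299 -77.99499409  76.27398868]
side [[227.23180541 249.67544276]]
top [[312.37113782 265.386132  ]]
```

View pics/lift.png

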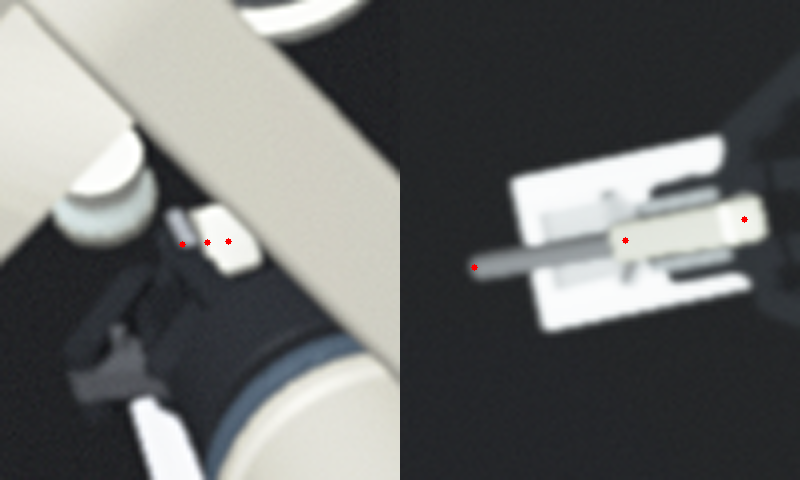

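```bash
python3 - <<'E'
from h import *
from rig import cams,r
from scipy.optimize import least_squares as L
s=r.sense(); A=rot(s["tcp_rot"]); t=tipnow(); up=A@AG.T@W@np.array([-np.sin(35*d),0,np.cos(35*d)])
F={n:cams.grab_frame(n) for n in("side","top")}
def px(n,g):
    c=project(F[n],t+up*90)[0].astype(int); return (np.array(g)+.5)/4-.5+c-(50,60)
def tri(gs,gt):
    q=L(lambda P:np.r_[project(F["side"],P)[0]-px("side",gs),project(F["top"],P)[0]-px("top",gt)],t); return q.x,q.fun
T,e=tri((176,214),(75,267)); E,e2=tri((228,239),(345,219)); print(T,e,t); print(E,e2,t+up*175); v=E-T; print(np.linalg.norm(v),v/np.linalg.norm(v),up)
print("tool frame tip",A.T@(T-s["eef_pos"]),TIP)
E
```

```text
[488.15913949 -76.34599106  94.94132075] [ 0.38140095 -0.04592029  0.01344441  0.40987698] [488.88153394 -78.95113972  75.46424608]
[ 507.00722847 -176.96147885  219.0091153 ] [ 0.19919867 -0.02451932  0.00340566  0.24106095] [ 507.26139601 -177.65645456  218.79756912]
160.84633812193235 [ 0.11718072 -0.62553794  0.77134361] [ 0.10502778 -0.56403037  0.81904756]
tool frame tip [-34.41107794  -0.3376812  122.60804121] [-52.21639442  -0.15031144 130.95074392]
```

```bash
python3 - <<'E'
from h import *
e=PAN+20*np.array([np.cos(-98*d),np.sin(-98*d),0])
print(e,pose_for_tip(e+[0,0,75])); to(pose_for_tip(e+[0,0,75]),MP)
E
```

```text
[547.21653798 161.19463863  16.        ] [565.71922273 116.01777283 223.2549554 ]
shift m [0.1685, 0.1118, 0.1995] rotvec [0.1531, -0.2615, -0.1286] deg 18.9 dist 284.1
```

```bash
python3 -m crank '[[0.01,0.006,0.011,0.009,-0.015,-0.007,1],[0.024,0.016,0.028,0.022,-0.037,-0.018,1],[0.038,0.025,0.045,0.034,-0.059,-0.029,1],[0.052,0.0345,0.0615,0.047,-0.081,-0.04,1],[0.066,0.044,0.078,0.06,-0.103,-0.05,1]]'; python3 -c "
from h import *
e=PAN+20*np.array([np.cos(-98*d),np.sin(-98*d),0])
print(tipnow());to(pose_for_tip(e+[0,0,75]),MP)"
```

```text
clock: 5.75
eef_pos: [528.5, -49.8, 203.6]
tcp_rot: [3.13, -0.891, 1.845]
contact_force: [0.5, -1.2, -1.4]
opening: 0.199
grasp_force: 77.9
[511.08857745  17.03655389  80.64711059]
shift m [0.1093, 0.0795, 0.1049] rotvec [0.0924, -0.1577, -0.0778] deg 11.4 dist 171.1
```

```bash
python3 -m crank '[[0.018,0.0135,0.018,0.015,-0.026,-0.013,1],[0.033,0.024,0.032,0.028,-0.047,-0.023,1],[0.048,0.035,0.046,0.04,-0.069,-0.034,1],[0.063,0.046,0.06,0.053,-0.091,-0.045,1],[0.078,0.057,0.075,0.066,-0.113,-0.056,1]]'; python3 -c "
from h import *
e=PAN+20*np.array([np.cos(-98*d),np.sin(-98*d),0])
print(tipnow());to(pose_for_tip(e+[0,0,75]),MP)"
```

```text
clock: 6.25
eef_pos: [555.3, 68.8, 217.8]
tcp_rot: [3.135, -0.778, 1.927]
contact_force: [-0.1, -0.4, -0.9]
opening: 0.198
grasp_force: 77.9
[536.82353269 120.2642676   87.82354685]
shift m [0.0328, 0.0261, 0.0248] rotvec [0.0265, -0.0446, -0.0215] deg 3.2 dist 48.7
```

```bash
python3 -m crank '[[0.014,0.011,0.011,0.012,-0.02,-0.009,1],[0.024,0.019,0.018,0.02,-0.033,-0.016,1],[0.0315,0.025,0.0235,0.0265,-0.0446,-0.0215,1],[0.0328,0.0261,0.0248,0.0265,-0.0446,-0.0215,1],[0.0328,0.0261,0.0248,0.0265,-0.0446,-0.0215,1]]'; python3 - <<'E'
from h import *
from rig import cams,r
e=PAN+20*np.array([np.cos(-98*d),np.sin(-98*d),0])
t=tipnow();print(t);to(pose_for_tip(e+[0,0,6]),MP)
E=[]
for n,c in (("side",(250,155)),("top",(190,235))):
    f=cams.grab_frame(n); im=f["image"][:,:,::-1]; x0,y0=c[0]-50,c[1]-55
    b=np.ascontiguousarray(cv2.resize(im[y0:y0+110,x0:x0+100],None,fx=4,fy=4,interpolation=cv2.INTER_CUBIC))
    for P in (t,PAN):
        g=((project(f,P)[0]-(x0,y0)+.5)*4-.5).astype(int); cv2.circle(b,tuple(int(v) for v in g),2,(0,0,255),-1)
    E.append(b)
cv2.imwrite("pics/over.png",np.hstack(E))
E
```

```text
clock: 6.75
eef_pos: [565.5, 114.4, 222.8]
tcp_rot: [-3.141, -0.734, 1.955]
contact_force: [-0.1, -0.1, -1.6]
opening: 0.199
grasp_force: 77.9
[546.91279254 159.70224946  90.62468153]
shift m [-0.0449, 0.0008, 0.0519] rotvec [0.0001, -0.0012, -0.0009] deg 0.1 dist 68.6
```

View pics/over.png

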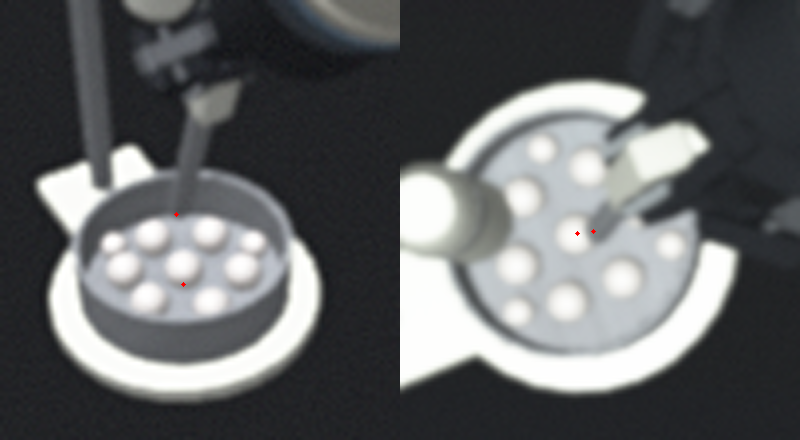

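Over the pan: the projected tip falls on the seen tip in both views, at side (178,213) and top (595,232). The rod hasn't slipped, and it's clear of the head and over a gap between balls. Going down.

```bash
python3 -m crank '[[-0.005,0,0.0055,0,0,0,1],[-0.011,0,0.0125,0,0,0,1],[-0.017,0.0004,0.0195,0,0,0,1],[-0.023,0.0005,0.0265,0,0,0,1],[-0.028,0.0006,0.032,0,0,0,1]]';python3 -m crank '[[-0.0055,0,0.0065,0,0,0,1],[-0.011,0,0.013,0,0,0,1],[-0.0155,0.0002,0.018,0,0,0,1],[-0.0169,0.0002,0.0195,0,0,0,1],[-0.0169,0.0002,0.0195,0,0,0,1]]'; python3 - <<'E'
from h import *
print(tipnow()-PAN); M=MP
def row(a,b,ra,rb): 
    P=lambda t,q:PAN+q*np.array([np.cos(t*d),np.sin(t*d),0])
    return (M.T@(P(b,rb)-P(a,ra))/1000).round(4).tolist()
print("out",row(-98,-98,20,25))
for k in range(5):
    a=-98-72*k; print(k,[row(a,a-14.4*j,25,25) for j in range(1,6)])
E
```

```text
clock: 7.35
eef_pos: [565.6, 115.2, 179.2]
tcp_rot: [-3.14, -0.735, 1.954]
contact_force: [0.3, 0.9, -1.0]
opening: 0.203
grasp_force: 77.9
clock: 7.85
eef_pos: [565.9, 115.8, 154.4]
tcp_rot: [-3.141, -0.734, 1.955]
contact_force: [-0.1, 0.7, -1.7]
opening: 0.203
grasp_force: 77.9
[ -2.73000096 -19.86917187   6.19021196]
out [-0.0032, -0.0025, -0.0029]
0 [[0.0028, -0.005, 0.0025], [0.0065, -0.0089, 0.0058], [0.0107, -0.0114, 0.0097], [0.0153, -0.0124, 0.0138], [0.02, -0.0119, 0.018]]
1 [[0.0044, 0.0021, 0.004], [0.0083, 0.0055, 0.0074], [0.0114, 0.0102, 0.0102], [0.0135, 0.0158, 0.0122], [0.0146, 0.0219, 0.0131]]
2 [[-0.0001, 0.0063, -0.0001], [-0.0014, 0.0123, -0.0012], [-0.0037, 0.0177, -0.0033], [-0.007, 0.0222, -0.0063], [-0.011, 0.0254, -0.0099]]
3 [[-0.0045, 0.0018, -0.004], [-0.0091, 0.0021, -0.0082], [-0.0137, 0.0007, -0.0123], [-0.0178, -0.0021, -0.0161], [-0.0214, -0.0062, -0.0192]]
4 [[-0.0027, -0.0052, -0.0024], [-0.0043, -0.011, -0.0038], [-0.0047, -0.0173, -0.0043], [-0.0041, -0.0235, -0.0037], [-0.0022, -0.0292, -0.002]]
```

```bash
python3 -m crank '[[-0.002,-0.0012,-0.0011,0,0,0,1],[-0.0039,-0.0025,-0.0022,0,0,0,1],[-0.0039,-0.0025,-0.0022,0,0,0,1]]'; python3 -m crank '[[0.0028,-0.005,0.0025,0,0,0,1],[0.0065,-0.0089,0.0058,0,0,0,1],[0.0107,-0.0114,0.0097,0,0,0,1],[0.0153,-0.0124,0.0138,0,0,0,1],[0.02,-0.0119,0.018,0,0,0,1]]'; python3 -c "
from h import *
q=tipnow()-PAN;print(q,np.hypot(*q[:2]),np.arctan2(q[1],q[0])/d)"
```

```text
clock: 8.15
eef_pos: [565.4, 110.4, 153.9]
tcp_rot: [3.141, -0.734, 1.955]
contact_force: [0.4, -0.1, -0.8]
opening: 0.198
grasp_force: 77.9
clock: 8.65
eef_pos: [543.7, 131.8, 153.8]
tcp_rot: [-3.141, -0.734, 1.955]
contact_force: [0.6, -0.1, -2.7]
opening: 0.199
grasp_force: 78.0
[-24.83778466  -3.84808635   5.62360381] 25.13410661872326 -171.19325491237055
```

```bash
python3 -m crank '[[0.0044,0.0021,0.004,0,0,0,1],[0.0083,0.0055,0.0074,0,0,0,1],[0.0114,0.0102,0.0102,0,0,0,1],[0.0135,0.0158,0.0122,0,0,0,1],[0.0146,0.0219,0.0131,0,0,0,1]]'; python3 -m crank '[[-0.0001,0.0063,-0.0001,0,0,0,1],[-0.0014,0.0123,-0.0012,0,0,0,1],[-0.0037,0.0177,-0.0033,0,0,0,1],[-0.007,0.0222,-0.0063,0,0,0,1],[-0.011,0.0254,-0.0099,0,0,0,1]]'; python3 -c "
from h import *
q=tipnow()-PAN;print(q,np.hypot(*q[:2]),np.arctan2(q[1],q[0])/d)"
```

```text
clock: 9.15
eef_pos: [557.5, 158.2, 153.8]
tcp_rot: [-3.141, -0.734, 1.955]
contact_force: [-0.5, -1.0, -1.4]
opening: 0.199
grasp_force: 78.0
clock: 9.65
eef_pos: [586.8, 153.1, 153.7]
tcp_rot: [-3.141, -0.734, 1.955]
contact_force: [-0.3, -0.1, -0.9]
opening: 0.199
grasp_force: 77.9
[18.27148548 17.44387845  5.48725611] 25.26135540789634 43.67256271127382
```

Tracking is excellent and the forces are small. Finish turn 1, then do turns 2 and 3.

```bash
python3 -m crank '[[-0.0045,0.0018,-0.004,0,0,0,1],[-0.0091,0.0021,-0.0082,0,0,0,1],[-0.0137,0.0007,-0.0123,0,0,0,1],[-0.0178,-0.0021,-0.0161,0,0,0,1],[-0.0214,-0.0062,-0.0192,0,0,0,1]]' | grep force; python3 -m crank '[[-0.0027,-0.0052,-0.0024,0,0,0,1],[-0.0043,-0.011,-0.0038,0,0,0,1],[-0.0047,-0.0173,-0.0043,0,0,0,1],[-0.0041,-0.0235,-0.0037,0,0,0,1],[-0.0022,-0.0292,-0.002,0,0,0,1]]'; python3 - <<'E'
from h import *
from rig import cams
q=tipnow()-PAN;print(q,np.hypot(*q[:2]),np.arctan2(q[1],q[0])/d)
E=[]
for n,c in (("side",(250,155)),("top",(190,235))):
    f=cams.grab_frame(n); im=f["image"][:,:,::-1]; x0,y0=c[0]-50,c[1]-55
    E.append(cv2.resize(im[y0:y0+110,x0:x0+100],None,fx=4,fy=4,interpolation=cv2.INTER_CUBIC))
cv2.imwrite("pics/turn1.png",np.hstack(E))
E
```

```text
contact_force: [1.2, 0.6, -0.6]
grasp_force: 77.9
clock: 10.65
eef_pos: [564.7, 110.7, 153.7]
tcp_rot: [-3.141, -0.734, 1.955]
contact_force: [-0.1, 0.3, -1.3]
opening: 0.198
grasp_force: 78.0
[ -3.87793515 -25.01485787   5.52068908] 25.313662229543855 -98.81214698882692
```

View pics/turn1.png

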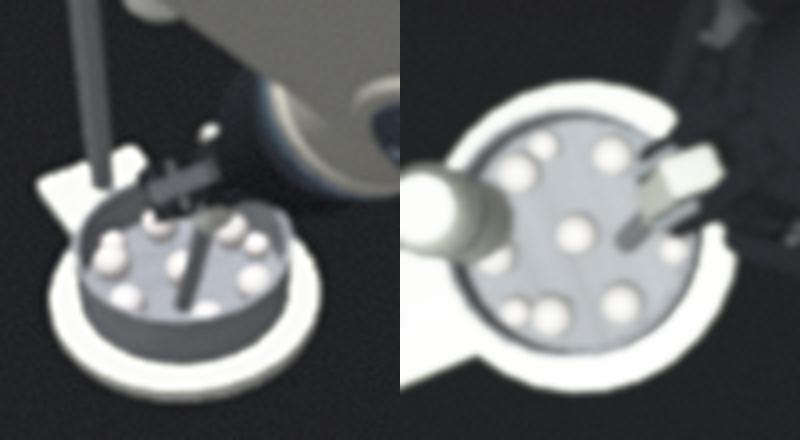

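After turn 1 all the balls are in the pan and the ring has been pushed around. The rod stands at top (630,238) and is well clear of the head. Turns 2 and 3 follow.

```bash
python3 -m crank '[[0.0028,-0.005,0.0025,0,0,0,1],[0.0065,-0.0089,0.0058,0,0,0,1],[0.0107,-0.0114,0.0097,0,0,0,1],[0.0153,-0.0124,0.0138,0,0,0,1],[0.02,-0.0119,0.018,0,0,0,1]]' | grep ct_f; python3 -m crank '[[0.0044,0.0021,0.004,0,0,0,1],[0.0083,0.0055,0.0074,0,0,0,1],[0.0114,0.0102,0.0102,0,0,0,1],[0.0135,0.0158,0.0122,0,0,0,1],[0.0146,0.0219,0.0131,0,0,0,1]]' | grep ct_f; python3 -m crank '[[-0.0001,0.0063,-0.0001,0,0,0,1],[-0.0014,0.0123,-0.0012,0,0,0,1],[-0.0037,0.0177,-0.0033,0,0,0,1],[-0.007,0.0222,-0.0063,0,0,0,1],[-0.011,0.0254,-0.0099,0,0,0,1]]' | grep ct_f; python3 -m crank '[[-0.0045,0.0018,-0.004,0,0,0,1],[-0.0091,0.0021,-0.0082,0,0,0,1],[-0.0137,0.0007,-0.0123,0,0,0,1],[-0.0178,-0.0021,-0.0161,0,0,0,1],[-0.0214,-0.0062,-0.0192,0,0,0,1]]' | grep ct_f; python3 -m crank '[[-0.0027,-0.0052,-0.0024,0,0,0,1],[-0.0043,-0.011,-0.0038,0,0,0,1],[-0.0047,-0.0173,-0.0043,0,0,0,1],[-0.0041,-0.0235,-0.0037,0,0,0,1],[-0.0022,-0.0292,-0.002,0,0,0,1]]'; python3 -c "
from h import *
q=tipnow()-PAN;print(q,np.hypot(*q[:2]),np.arctan2(q[1],q[0])/d)"
```

```text
contact_force: [0.3, -0.4, -1.7]
contact_force: [0.1, 0.4, -0.7]
contact_force: [0.3, -0.6, -1.8]
contact_force: [0.2, 0.5, -1.4]
clock: 13.25
eef_pos: [564.6, 110.7, 153.7]
tcp_rot: [-3.141, -0.734, 1.955]
contact_force: [0.2, -0.1, -2.2]
opening: 0.199
grasp_force: 78.1
[ -3.8964495  -25.00208708   5.49868286] 25.303886600230282 -98.85800428800675
```

```bash
python3 -m crank '[[0.0028,-0.005,0.0025,0,0,0,1],[0.0065,-0.0089,0.0058,0,0,0,1],[0.0107,-0.0114,0.0097,0,0,0,1],[0.0153,-0.0124,0.0138,0,0,0,1],[0.02,-0.0119,0.018,0,0,0,1]]' | grep ct_f; python3 -m crank '[[0.0044,0.0021,0.004,0,0,0,1],[0.0083,0.0055,0.0074,0,0,0,1],[0.0114,0.0102,0.0102,0,0,0,1],[0.0135,0.0158,0.0122,0,0,0,1],[0.0146,0.0219,0.0131,0,0,0,1]]' | grep ct_f; python3 -m crank '[[-0.0001,0.0063,-0.0001,0,0,0,1],[-0.0014,0.0123,-0.0012,0,0,0,1],[-0.0037,0.0177,-0.0033,0,0,0,1],[-0.007,0.0222,-0.0063,0,0,0,1],[-0.011,0.0254,-0.0099,0,0,0,1]]' | grep ct_f; python3 -m crank '[[-0.0045,0.0018,-0.004,0,0,0,1],[-0.0091,0.0021,-0.0082,0,0,0,1],[-0.0137,0.0007,-0.0123,0,0,0,1],[-0.0178,-0.0021,-0.0161,0,0,0,1],[-0.0214,-0.0062,-0.0192,0,0,0,1]]' | grep ct_f; python3 -m crank '[[-0.0027,-0.0052,-0.0024,0,0,0,1],[-0.0043,-0.011,-0.0038,0,0,0,1],[-0.0047,-0.0173,-0.0043,0,0,0,1],[-0.0041,-0.0235,-0.0037,0,0,0,1],[-0.0022,-0.0292,-0.002,0,0,0,1]]' | grep ct_f; python3 -m crank '[[0.0028,-0.005,0.0025,0,0,0,1],[0.0065,-0.0089,0.0058,0,0,0,1],[0.0065,-0.0089,0.0058,0,0,0,1],[0.0065,-0.0089,0.0058,0,0,0,1]]'; python3 -c "
from h import *
q=tipnow()-PAN;print(q,np.hypot(*q[:2]),np.arctan2(q[1],q[0])/d)
to(pose_for_tip(tipnow()+[0,0,75]),MP)"
```

```text
contact_force: [-0.3, 0.1, -1.4]
contact_force: [-0.0, -0.1, -1.8]
contact_force: [-0.2, 0.0, -1.0]
contact_force: [0.2, -0.4, -1.8]
contact_force: [0.9, -0.3, -1.2]
clock: 16.15
eef_pos: [553.8, 115.8, 153.8]
tcp_rot: [3.142, -0.734, 1.956]
contact_force: [-0.3, 0.2, -2.0]
opening: 0.201
grasp_force: 78.1
[-14.73453093 -19.91796295   5.6340239 ] 24.775626125986783 -126.49258942349707
shift m [0.0504, 0.0, -0.0556] rotvec [0.0005, -0.0009, -0.0006] deg 0.1 dist 75.0
```

Raise straight up 75 mm.

```bash
python3 -m crank '[[0.006,0,-0.0066,0,0,0,1],[0.0134,0,-0.0148,0,0,0,1],[0.0208,0,-0.023,0,0,0,1],[0.027,0,-0.03,0,0,0,1],[0.0324,0,-0.0358,0,0,0,1]]'|grep ct_f;python3 -m crank '[[0.006,0,-0.0066,0,0,0,1],[0.012,0,-0.0132,0,0,0,1],[0.018,0,-0.0198,0,0,0,1],[0.018,0,-0.0198,0,0,0,1]]'; python3 -c "
from h import *
print(tipnow()); to(PG+80*OUT,AG)"
```

```text
contact_force: [-0.3, -1.1, -0.3]
clock: 17.05
eef_pos: [554.3, 115.7, 230.1]
tcp_rot: [3.14, -0.733, 1.957]
contact_force: [-0.1, 0.2, -1.6]
opening: 0.2
grasp_force: 78.1
[536.00098918 161.00470587  97.87509966]
shift m [-0.1977, -0.1495, -0.1285] rotvec [-0.1506, 0.2604, 0.1286] deg 18.7 dist 279.2
```

```bash
python3 -m crank '[[-0.008,-0.006,-0.005,-0.006,0.01,0.005,1],[-0.022,-0.0165,-0.0145,-0.017,0.029,0.014,1],[-0.038,-0.0285,-0.0245,-0.029,0.05,0.025,1],[-0.055,-0.0415,-0.0355,-0.042,0.072,0.036,1],[-0.072,-0.0545,-0.0465,-0.055,0.095,0.047,1]]'|tail -3;python3 -c "
from h import *
print(tipnow()); to(PG+80*OUT,AG)"
```

```text
contact_force: [-0.8, 0.2, -0.8]
opening: 0.2
grasp_force: 78.0
[515.78937795  74.12517976  87.44102161]
shift m [-0.1192, -0.0823, -0.0996] rotvec [-0.0964, 0.1633, 0.0791] deg 11.8 dist 175.8
```

```bash
python3 -m crank '[[-0.018,-0.013,-0.015,-0.016,0.027,0.013,1],[-0.035,-0.0245,-0.0295,-0.03,0.05,0.024,1],[-0.052,-0.036,-0.0435,-0.043,0.073,0.035,1],[-0.069,-0.0475,-0.0575,-0.056,0.096,0.046,1],[-0.086,-0.0595,-0.072,-0.07,0.118,0.057,1]]'|tail -3;python3 -c "
from h import *
print(tipnow()); to(PG+80*OUT,AG)"
```

```text
contact_force: [-0.2, -1.1, -2.1]
opening: 0.2
grasp_force: 78.0
[495.5117959  -34.37311195  80.38636796]
shift m [-0.0307, -0.0188, -0.0327] rotvec [-0.0258, 0.0449, 0.0219] deg 3.2 dist 48.7
```

```bash
python3 -m crank '[[-0.014,-0.0085,-0.015,-0.013,0.022,0.011,1],[-0.024,-0.0145,-0.025,-0.02,0.035,0.017,1],[-0.0305,-0.0185,-0.032,-0.0255,0.0445,0.0217,1],[-0.0307,-0.0188,-0.0327,-0.0258,0.0449,0.0219,1],[-0.0307,-0.0188,-0.0327,-0.0258,0.0449,0.0219,1]]'|tail -3;python3 -c "
from h import *
print(tipnow()); to(PG+80*OUT,AG);to(PG+15*OUT,AG)"
```

```text
contact_force: [0.3, 0.0, -0.9]
opening: 0.2
grasp_force: 78.0
[488.99431283 -74.68420653  78.74523353]
shift m [-0.0017, -0.0013, -0.0008] rotvec [-0.001, 0.0018, 0.0015] deg 0.1 dist 2.3
shift m [-0.062, -0.0016, -0.0251] rotvec [-0.001, 0.0018, 0.0015] deg 0.1 dist 66.9
```

```bash
python3 -m crank '[[-0.012,-0.0014,-0.006,-0.001,0.0018,0.0015,1],[-0.026,-0.0015,-0.0115,-0.001,0.0018,0.0015,1],[-0.04,-0.0016,-0.0175,-0.001,0.0018,0.0015,1],[-0.053,-0.0016,-0.023,-0.001,0.0018,0.0015,1],[-0.0614,-0.0016,-0.0265,-0.001,0.0018,0.0015,1]]'|tail -3;python3 -m crank '[[0,0,0,0,0,0,1],[0,0,0,0,0,0,1]]'; python3 -c "
from h import *
print(tipnow()); to(PG+15*OUT,AG);to(PG,AG)"
```

```text
contact_force: [0.3, 1.1, -2.2]
opening: 0.198
grasp_force: 78.0
clock: 19.25
eef_pos: [513.0, -209.8, 156.8]
tcp_rot: [3.14, -0.996, 1.759]
contact_force: [-0.2, 0.1, -2.1]
opening: 0.198
grasp_force: 78.0
[ 497.80859849 -129.75232019   41.76713673]
shift m [-0.0003, 0.0002, 0.0016] rotvec [0.0001, -0.0005, -0.0005] deg 0.0 dist 1.6
shift m [-0.0142, 0.0002, -0.004] rotvec [0.0001, -0.0005, -0.0005] deg 0.0 dist 14.8
```

```bash
python3 -m crank '[[-0.004,0.0001,-0.0016,0,0,0,1],[-0.0075,0.0002,-0.003,0,0,0,1],[-0.0105,0.0002,-0.0043,0,0,0,1],[-0.013,0.0002,-0.0052,0,0,0,1],[-0.0137,0.0002,-0.0054,0,0,0,1]]'|grep ct_f;python3 -m crank '[[0,0,0,0,0,0,1],[-0.0003,0,0.0007,0,0,0,1],[-0.0005,0,0.0014,0,0,0,1],[-0.0005,0,0.0014,0,0,0,1]]'; python3 -c "
from h import *
print(tipnow(),foot); to(PG,AG)"
```

```text
contact_force: [-0.2, 0.7, 0.0]
clock: 20.15
eef_pos: [515.3, -220.6, 147.4]
tcp_rot: [3.139, -0.995, 1.76]
contact_force: [-0.8, -1.2, 0.1]
opening: 0.197
grasp_force: 78.3
[ 500.19920356 -140.69266043   32.29586851] [ 500.07559818 -140.71303704   32.        ]
shift m [-0.0003, -0.0001, 0.0001] rotvec [-0.0, 0.0003, 0.0] deg 0.0 dist 0.3
```

```bash
python3 -m crank '[[-0.0003,0,0.0005,0,0,0,1],[-0.0008,0,0.001,0,0,0,1],[-0.0008,0,0.001,0,0,0,1]]'; python3 -c "
from h import *
to(PG,AG)"
```

```text
clock: 20.45
eef_pos: [515.4, -220.6, 147.2]
tcp_rot: [3.138, -0.995, 1.761]
contact_force: [-0.9, -4.1, 7.6]
opening: 0.197
grasp_force: 79.4
shift m [-0.0001, -0.0002, 0.0] rotvec [0.0004, -0.0, 0.0007] deg 0.0 dist 0.2
```

Seated, with contact force as at the original grasp. Now let go gently.

```bash
python3 -m crank '[[0,0,0,0,0,0,1],[0,0,0,0,0,0,1],[0,0,0,0,0,0,1]]' 20 | grep force; python3 -m crank '[[0,0,0,0,0,0,0.79],[0,0,0,0,0,0,0.77],[0,0,0,0,0,0,0.74],[0,0,0,0,0,0,0.7],[0,0,0,0,0,0,0.6]]';python3 -m crank '[[0,0,0,0,0,0,0.4],[0,0,0,0,0,0,0.2],[0,0,0,0,0,0,0],[0,0,0,0,0,0,0],[0,0,0,0,0,0,0]]'
```

```text
contact_force: [-0.4, -4.3, 7.2]
grasp_force: 79.4
clock: 21.25
eef_pos: [515.2, -220.1, 145.9]
tcp_rot: [3.139, -0.995, 1.76]
contact_force: [-1.5, 0.1, -0.5]
opening: 0.404
grasp_force: 0.0
clock: 21.75
eef_pos: [515.3, -220.3, 146.1]
tcp_rot: [3.139, -0.995, 1.76]
contact_force: [0.3, 1.2, -0.5]
opening: 0.997
grasp_force: 0.0
```

Back off along the tool axis by 130 mm, then look from all views.

```bash
python3 -m crank '[[0,0,-0.008,0,0,0,0],[0,0,-0.02,0,0,0,0],[0,0,-0.035,0,0,0,0],[0,0,-0.05,0,0,0,0],[0,0,-0.065,0,0,0,0]]'|grep ct_f;python3 -m crank '[[0,0,-0.02,0,0,0,0],[0,0,-0.045,0,0,0,0],[0,0,-0.065,0,0,0,0],[0,0,-0.065,0,0,0,0],[0,0,-0.065,0,0,0,0]]'; python3 - <<'E'
from h import *
from rig import cams
t=cams.grab_frame("top");w=cams.grab_frame("wrist")
a=cv2.resize(t["image"][225:290,310:425,::-1],None,fx=3.4,fy=3.4,interpolation=cv2.INTER_CUBIC)
b=cv2.resize(t["image"][180:290,100:235,::-1],None,fx=2.9,fy=2.9,interpolation=cv2.INTER_CUBIC)
o=np.zeros((600,795,3),np.uint8); o[:a.shape[0],:a.shape[1]]=a; o[:b.shape[0],400:400+b.shape[1]]=b[:,:395]
wc=cv2.resize(w["image"][100:300,180:380,::-1],(275,275)); o[322:597,0:275]=wc
s=cams.grab_frame("side")["image"][120:350,190:340,::-1]; sc=cv2.resize(s,None,fx=1.2,fy=1.2); o[322:322+276,300:300+sc.shape[1]]=sc
cv2.imwrite("pics/final.png",o)
u=np.array([-np.sin(35*d),0,np.cos(35*d)])
print([project(w,foot+W@u*q).round(1).tolist() for q in (0,175)])
E
```

```text
contact_force: [-0.6, -0.0, -0.2]
clock: 22.75
eef_pos: [535.3, -327.8, 216.8]
tcp_rot: [3.139, -0.994, 1.759]
contact_force: [0.3, -0.6, -0.9]
opening: 1.0
grasp_force: 0.0
[[[279.5, 214.8]], [[279.9, 203.5]]]
```

View pics/final.png

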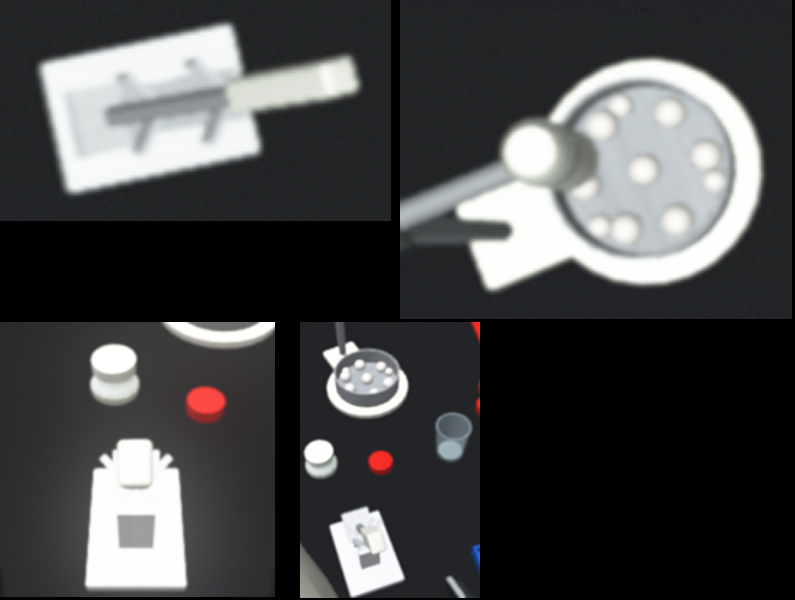

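All ten balls are in the pan. The rod lies in its notches with the handle end at (355,75) in the crop, the same place as at the start. The pot, cap and beaker are untouched. I'll check the rest region numerically against the first picture, then hand in.

```bash
python3 - <<'E'
from h import *
from rig import cams,sign_off
a=cv2.imread("pics/top0.png"); b=cams.grab_frame("top")["image"][:,:,::-1]
g=lambda i,s:cv2.cvtColor(np.ascontiguousarray(i[s]),cv2.COLOR_BGR2GRAY).astype(np.float32)
s=np.s_[225:290,310:425]; D=np.abs(g(a,s)-g(b,s)); print(D.mean(),D.max(),cv2.phaseCorrelate(g(a,np.s_[235:275,370:425]),g(b,np.s_[235:275,370:425])))
if D.max()<60: print(sign_off())
E
```

```text
2.279465 36.0 ((0.03359803268381256, 0.04618642885375834), 0.971241892973582)
the job is handed in; nothing more can be done
None
```

I stirred the balls three full turns clockwise with the tip about 5 mm off the pan floor, laid the rod back home in its rest and let go; all ten balls are still in the pan, the other things look undisturbed, and the job is handed in at about 23 s.

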